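Click the camera into the stop facing the wraparound sunglasses and take the picture

TASK

Shoot the wraparound sunglasses (the pair with one single wide lens) for the catalogue: with the fingers, and without gripping it, push the camera along its slider rail until it clicks into the stop that faces that pair. Once it has clicked in there, press the shutter release on top of the camera right down with a fingertip and let it come up again; do not press it before. Be gentle with the camera, keep off the lens, and leave the sunglasses and all the other things on the table where they are.

Things in the scene. Friction and masses are not known exactly. Their poses are not given: they have to be found in the camera images.
- rail: Camera slider screwed to the table: two aluminium tubes 540 mm long, tops 44 mm up, between black end blocks (50 mm high). Origin on the table under its middle; y along the rail, x across it towards the sunglasses, away from the robot, z up. Three click stops at y = -170, 0 and +170 mm; the sunglasses stand 225 to 240 mm off in x, each pair within 4 mm of a stop in y.
- stop_middle (a point): Top of the middle click stop, a V notch 13 mm wide in the flat steel index bar that runs along the rail on the robot's side (60 mm from its middle line, 34 mm above the table). Two like notches lie 170 mm to either side. As the carriage's spring-loaded roller drops in, it draws the carriage the last 6 mm in: the push needed falls to nothing, then rises; about 6 N push it out again.
- carriage (a joint): Camera carriage along the rail (m): 0 at the middle stop, growing along the rail's +y; stops at -0.17, 0, 0.17; ends at -0.205 and 0.205. It starts between two stops. 0.9 kg with the camera; slides with 1 to 2 N at a slow push and stays where it is left; let go within 5 mm of a stop, it settles into it. The lens axis is over the carriage's middle.
- index_pin (a joint): The spring-loaded index roller of the carriage: near 0 (0 to 0.0006 m) while it rides on top of the index bar, about 0.0035 m when it has dropped into a stop.
- camera: Black camera with lens, shutter release and aluminium half cage, bolted on the carriage; body 118 mm along the rail, 50 mm deep, top plate 154 mm above the table, finder hump (36 mm wide, 168 mm high) in the middle. Origin at table height on the carriage's centre; axes as the rail's; moves with the carriage.
- cage_left: Upright side plate of the camera cage on the rail's +y side: 42 mm wide across the rail, 6 mm thick, from 88 to 150 mm above the table. Origin at its centre, axes as the rail's; its outer face lies 3 mm further along +y, 66 mm from the carriage's middle: push there to move the camera towards -y. Beside it, on the rail, nothing is higher than 63 mm.
- cage_right: The same side plate on the rail's -y side; its outer face lies 3 mm from its centre along -y, 66 mm from the carriage's middle: push there to move the camera towards +y. Beside it, on the rail, nothing is higher than 63 mm.
- lens: The camera's lens, a black barrel 64 mm across and 56 mm long pointing at the sunglasses, axis 120 mm above the table. Origin in the middle of its mount at the camera body; axes as the rail's.
- lens_front (a point): Centre of the lens's front glass.
- shutter_top (a point): Centre of the top of the shutter release, a round aluminium button 16 mm across on the camera's top plate, 44 mm to the rail's -y side of the lens axis and 12 mm forward; its top stands 9 mm above the top plate (163 mm above the table).
- shutter (a joint): Travel of the shutter release: 0 up, 0.003 m fully down; a spring takes it back. Fully down takes 3.5 N; the picture is taken from 0.002 m on.
- shield_glasses: The wraparound sunglasses: one single wide lens that curves back at both sides (seen from above, a bow), open on a display stand (white base 85 x 62 x 12 mm, thin post), facing the camera. Origin on the table under the middle of the front; y parallel to the rail, x away from the camera. 144 mm wide, front centre 120 mm up, temples reach 140 mm back in x. Loose, 0.4 kg.
- round_glasses: Sunglasses with two separate round lenses (54 mm across; front straight as seen from above), on a like stand with the like origin and axes.
- square_glasses: Sunglasses with two separate low rectangular lenses (60 x 36 mm; front straight as seen from above), on a like stand with the like origin and axes.
- spare_lens: A spare lens standing on the table, black, 62 mm across, 58 mm high. Origin under its centre.
- lens_cap: Black lens cap lying on the table, 62 mm across, 10 mm high. Origin under its centre.
- glasses_case: Closed grey glasses case, 70 x 160 x 46 mm. Origin under its centre, long along its y.
- screwdriver: Small black-handled screwdriver lying on the table, 130 mm long along its x.
- lens_spray: White spray bottle, 34 mm across, 105 mm high, standing beside the rail. Origin under its centre.
- air_blower: Black rubber air blower standing on its fins, 52 mm across, 115 mm high, nozzle up. Origin under its centre.
Not all that is in view belongs to the job. Leave any green look-alike of the shield_glasses alone.

How it is judged:
On the way, in this order (a step that is already met when the one before it is completed fails the run):
1. the camera has clicked into the stop that faces the wraparound sunglasses (y of lens_front in the frame of shield_glasses between -0.01 and 0.01 m and value of joint index_pin above 0.0025 m and velocity of joint carriage between -0.02 and 0.02 m/s), for 0.3 s.
2. the shutter release is pressed with the camera in that stop (y of lens_front in the frame of shield_glasses between -0.01 and 0.01 m and value of joint index_pin above 0.0025 m and value of joint shutter above 0.002 m), for 0.05 s.
At the end, for the whole second after the job is handed in: The camera rests in the click stop facing the wraparound sunglasses (lens axis within 10 mm of the middle of their front along the rail, index roller dropped in by more than 2.5 mm), and the shutter release is up again after having been pressed there (y of lens_front in the frame of shield_glasses between -0.01 and 0.01 m and value of joint index_pin above 0.0025 m and velocity of joint carriage between -0.01 and 0.01 m/s and value of joint shutter below 0.001 m); the robot touches nothing.
It fails at once if the shutter release is pressed while the camera is not in the stop facing the wraparound sunglasses (value of joint shutter above 0.002 m and not (y of lens_front in the frame of shield_glasses between -0.01 and 0.01 m and value of joint index_pin above 0.0025 m)).
It fails at once if the lens is touched (contact force between lens and anything else above 0.5 N).
It fails at once if the camera is gripped or forced: more than 35 N between fingers and camera, or both sides of its cage touched at once (contact force between the fingers and camera above 35 N or (contact force between the fingers and cage_left above 0.5 N and contact force between the fingers and cage_right above 0.5 N)).
It fails at once if a pair of sunglasses is moved by more than 12 mm (distance of any of square_glasses, shield_glasses, round_glasses from where it was at the start of the episode above 0.012 m).
It fails at once if another thing on the table is moved or lifted by more than 15 mm (distance of any of spare_lens, lens_cap, glasses_case, screwdriver, lens_spray, air_blower from where it was at the start of the episode above 0.015 m).
It also fails if it takes over 48 s, if anything falls off the work surface, if the arm or the gripper's body presses on something with over 40 N, if the wrist force passes 120 N, or if a joint passes its speed limit or range.

ROBOT

A 7-joint arm with a two-finger parallel gripper is mounted at the origin on the work surface. World frame = base frame: x ahead of the robot, y to its left, z up, the work surface at z = 0. Lengths are in m, angles in rad, forces in N, time in s.
With the tool pointing down it reaches from about 0.425 to 0.925 m from the base axis. Payload 6.8 kg.
Tool frame: the origin (TCP) lies at the very end of the fingers, on their centre line; the grasp point (between the pads) lies 19 mm behind it; z points along the fingers, y is the line along which they close (so a half turn about z gives the same grasp; the last joint's range is limited). The gripper opens to 85 mm and grips with 20 to 120 N. Pads are 22 mm wide; open, the fingers measure 114 mm over their backs; the gripper's body (76 mm by 85 mm) begins 54 mm behind the grasp point. The pads swing forward as they close: fully open they stand 13 mm farther back than shut.
Start: joints at [1.067, 0.477, 0.022, 1.555, -0.011, 1.109, -0.083], TCP at [0.26, -0.623, 0.231] pointing down, gripper open.
Joint ranges: [-2.96, 2.96], [-0.34, 2.1], [-1.41, 1.46], [0.24, 2.44], [-1.37, 4.51], [0.17, 1.92], [-2.96, 2.96]. Speed limits (rad/s): [2.39, 2.39, 3.14, 3.14, 3.14, 3.14, 3.14].

INTERFACE

Orientations are given as a rotation vector (axis times angle).
In Python, from bench import r gives the robot as it stands.
- The arm moves only by the shell command python3 -m jog 'ROWS' [FORCE]. ROWS is JSON, a list of rows, each an object of numbers: "fingers": the finger opening in m, from 0 to 0.0854; "x", "y", "z": the shift along the tool's x, y, z in m; "rx", "ry", "rz": the turn, a rotation vector about the tool's x, y, z in degrees. In form: [{"fingers": .., "x": .., "y": .., "z": .., "rx": .., "ry": .., "rz": ..}, ...]. A call has 1 to 8 rows; each row shifts and turns the commanded pose from where the row before left it, along the tool's axes as they then stand; what a row does not reach is not made up. A row lasts 1/8 s, in which the tool goes at most 62.5 mm and 10.7 degrees, less where a joint would pass 70% of its speed; a pose out of reach is approached as far as the arm can. A call is refused whole if a number of a shift passes 0.0625 or a number of a turn 10.7, either way. A call with a gripper value outside its range is refused whole. The fingers move at their own pace and stop on an object; FORCE is the grip in N (left out, the last holds). Time passes only in rows, so rows that do not move let the fingers close. It gives the time, the measured TCP pose, the force, the opening and the grip force at its end, in the units of the state.
- r.get_obs(): the state, without advancing time (a new reading comes with each control period).
- r.grab_frame(name): name is "side" or "top" or "wrist"; returns (picture, depth): 384x512x3 uint8, red, green, blue; 384x512 float32, m along the optical axis (not along the pixel's ray), 0 where there is no reading.
- r.get_calibration(name): a dict with "mtx" (3x3 intrinsics, pixels), "extrinsics" (4x4, takes a point from camera to world coordinates). Camera axes: x right, y down, z forward; pixel columns grow to the right and rows downward; lengths in m; the calibration is good to about 2 mm. A picture is of the moment at which its call begins: read the wrist's pose just before it. get_calibration takes no time and is no camera call; for the wrist camera it gives the pose at the moment of the call.
- r.hand_in(): hands the job in; it is judged then, once.
Trained networks look in the newest picture that a camera, given by its name, has taken for a name from the list of things; names that differ only in an ending like _2 or _b are one class to them, and where a whole thing is asked for, a point or a joint stands for the part that bears it (a point fixed in the world has none). Each returns a list of dicts, best first, with "score" (0 to 1); they miss things now and then, are a little off and sometimes report something else, mostly with a low value. They report only what shows in the picture. A call takes as long as a camera call. They do not tell look-alikes from the thing itself.
- r.search_frame(target, camera): "xyz" ([x, y, z] in m, in world coordinates, good to about 4 mm: the middle of the surface that is visible of it).
- r.landmark_of(target, camera): "xyz" ([x, y, z] in m, in world coordinates, good to about 4 mm: a listed point, or the origin of a listed thing).
The state is a dict: "clock": time; "joints": joint angles; "qvel": joint speeds; "tau": joint torques, N m; "tcp_pos": TCP position; "orientation": TCP orientation; "contact_force": force on the tool from outside, world axes, zero at the start; "moment": the same for the moment, N m; "grip_width": finger opening in m; "gripper_force": force on a finger pad.
Only numpy, scipy, OpenCV 4.12 (cv2) and the standard library are available. Lean on these libraries where they do the work, as an engineer would, in place of code of your own. Each camera call takes 0.05 s, during which the arm holds its last target. There are 200 camera calls.

## Working session

There is one attempt and no reset: what is moved stays moved. The work goes in short steps, Python scripts to look and compute and a shell command to move; the robot and the scene stay as the last step left them, time stands still between calls to the robot, and variables do not carry over. Pictures are saved under pics/ and viewed, at most 10 in all, crops included, and the job is handed in when it is done.

```bash
mkdir -p pics
python3 - <<'E'
from bench import r
import cv2,numpy as np
o=r.get_obs();print(o['clock'],o['tcp_pos'],o['orientation'],o['grip_width'])
for c in ['top','side']:
    p,d=r.grab_frame(c);cv2.imwrite(f'pics/{c}0.png',p[:,:,::-1])
    for t in ['rail','carriage','lens_front','shutter_top','cage_left','cage_right','shield_glasses','round_glasses','square_glasses','lens_spray','air_blower','glasses_case','spare_lens','stop_middle']:
        print(c,t,[(np.round(q['xyz'],3).tolist(),round(q['score'],2)) for q in r.landmark_of(t,c)[:3]])
E
```

```text
0.0 [ 0.25998038 -0.6222813   0.23030774] [-3.07851658e+00 -6.17344255e-01  8.19986922e-04] 0.08533348518531177
top rail [([0.516, -0.002, 0.0], 0.82)]Traceback (most recent call last):
  File "<stdin>", line 7, in <module>
ValueError: it knows: air_blower, cage_left, cage_right, camera, glasses_case, lens, lens_cap, lens_front, lens_spray, rail, round_glasses, screwdriver, shield_glasses, shutter_top, spare_lens, square_glasses, st
```

Run:
```python
from bench import r
import cv2,numpy as np
for c in ['top','side']:
    p,d=r.grab_frame(c);cv2.imwrite(f'pics/{c}0.png',p[:,:,::-1])
    for t in ['rail','camera','lens_front','shutter_top','cage_left','cage_right','shield_glasses','round_glasses','square_glasses','lens_spray','air_blower','stop_middle']:
        print(c,t,[(np.round(q['xyz'],3).tolist(),round(q['score'],2)) for q in r.landmark_of(t,c)[:3]])
print(r.get_obs()['clock'])
```

```text
top rail [([0.516, -0.007, 0.003], 0.57)]
top camera [([0.514, 0.081, -0.0], 0.86)]
top lens_front [([0.596, 0.081, 0.119], 0.74), ([0.514, 0.078, -0.002], 0.25)]
top shutter_top [([0.526, 0.033, 0.166], 0.46)]
top cage_left [([0.518, 0.142, 0.12], 0.39), ([0.59, 0.427, 0.002], 0.32)]
top cage_right [([0.587, 0.428, 0.001], 0.57), ([0.516, 0.014, 0.12], 0.46)]
top shield_glasses [([0.211, 0.299, -0.005], 0.71), ([0.751, 0.007, -0.001], 0.6)]
top round_glasses [([0.759, -0.165, 0.001], 0.95), ([0.749, 0.009, -0.003], 0.66)]
top square_glasses [([0.747, 0.172, -0.004], 0.7)]
top lens_spray [([0.432, -0.401, 0.002], 0.48)]
top air_blower [([0.587, 0.427, 0.001], 0.71), ([0.539, 0.082, 0.12], 0.66), ([0.762, -0.164, 0.002], 0.19)]
top stop_middle [([0.459, -0.002, 0.033], 0.79)]
side rail [([0.519, -0.001, -0.0], 0.65), ([0.59, 0.429, 0.0], 0.54), ([0.431, -0.402, 0.002], 0.2)]
side camera [([0.516, 0.08, -0.002], 0.68)]
side lens_front [([0.595, 0.083, 0.117], 0.83)]
side shutter_top [([0.525, 0.036, 0.165], 0.37)]
side cage_left [([0.518, 0.143, 0.121], 0.77), ([0.593, 0.084, 0.118], 0.27)]
side cage_right [([0.516, 0.019, 0.118], 0.56)]
side shield_glasses [([0.212, 0.293, 0.001], 0.89), ([0.749, 0.007, 0.002], 0.67), ([0.393, 0.13, 0.0], 0.39)]
side round_glasses [([0.758, -0.161, 0.0], 0.81)]
side square_glasses [([0.747, 0.177, -0.003], 0.69)]
side lens_spray [([0.432, -0.404, 0.002], 0.47)]
side air_blower [([0.59, 0.428, 0.001], 0.97)]
side stop_middle [([0.458, -0.004, 0.038], 0.94)]
1.4
```

View pics/top0.png

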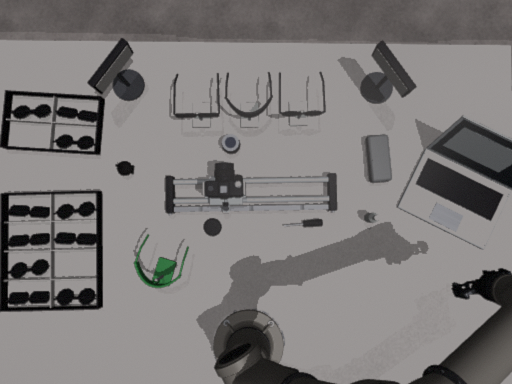

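View pics/side0.png

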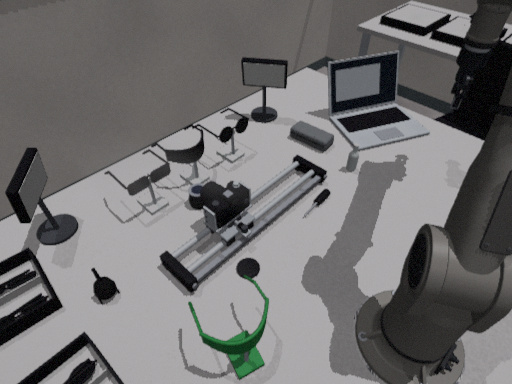

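The top view shows the single-lens bow (pixel 249,95) in the middle. The round pair (302,97) is on the -y side and the square pair (197,97) on +y. The camera at (224,185) sits about 80 mm to the +y side of the middle stop, so I push on cage_left towards -y. The green pair (160,260) is the decoy.

```bash
python3 -m jog '[{"fingers":0,"rz":7.53},{"fingers":0,"rz":7.53},{"fingers":0,"rz":7.53},{"fingers":0,"x":0.05,"y":-0.035},{"fingers":0,"x":0.05,"y":-0.035},{"fingers":0,"x":0.05,"y":-0.035},{"fingers":0,"x":0.05,"y":-0.035},{"fingers":0,"x":0.05,"y":-0.035}]' 20
```

```text
validation failed for argument at $[0]...
```

```bash
python3 -m jog '[{"fingers":0,"x":0,"y":0,"z":0,"rx":0,"ry":0,"rz":7.5},{"fingers":0,"x":0,"y":0,"z":0,"rx":0,"ry":0,"rz":7.5},{"fingers":0,"x":0,"y":0,"z":0,"rx":0,"ry":0,"rz":7.6},{"fingers":0,"x":0.05,"y":-0.035,"z":0,"rx":0,"ry":0,"rz":0},{"fingers":0,"x":0.05,"y":-0.035,"z":0,"rx":0,"ry":0,"rz":0},{"fingers":0,"x":0.05,"y":-0.035,"z":0,"rx":0,"ry":0,"rz":0},{"fingers":0,"x":0.05,"y":-0.035,"z":0,"rx":0,"ry":0,"rz":0},{"fingers":0,"x":0.05,"y":-0.035,"z":0,"rx":0,"ry":0,"rz":0}]' 20
```

```text
clock: 2.4
tcp_pos: [0.5115, -0.4463, 0.2315]
orientation: [3.141, 0.002, 0.001]
contact_force: [0.8, -0.2, 0.0]
grip_width: 0.0004
gripper_force: 0.0
```

```bash
python3 -m jog '[{"fingers":0,"x":0,"y":-0.06,"z":0,"rx":0,"ry":0,"rz":0},{"fingers":0,"x":0,"y":-0.06,"z":0,"rx":0,"ry":0,"rz":0},{"fingers":0,"x":0,"y":-0.06,"z":0,"rx":0,"ry":0,"rz":0},{"fingers":0,"x":0,"y":-0.06,"z":0,"rx":0,"ry":0,"rz":0},{"fingers":0,"x":0,"y":-0.06,"z":0,"rx":0,"ry":0,"rz":0},{"fingers":0,"x":0,"y":-0.06,"z":0,"rx":0,"ry":0,"rz":0},{"fingers":0,"x":0,"y":-0.06,"z":0,"rx":0,"ry":0,"rz":0},{"fingers":0,"x":0,"y":-0.06,"z":0,"rx":0,"ry":0,"rz":0}]'; python3 -m jog '[{"fingers":0,"x":0,"y":-0.06,"z":0,"rx":0,"ry":0,"rz":0},{"fingers":0,"x":0,"y":-0.06,"z":0,"rx":0,"ry":0,"rz":0},{"fingers":0,"x":0,"y":-0.052,"z":0,"rx":0,"ry":0,"rz":0},{"fingers":0,"x":0,"y":0,"z":0,"rx":0,"ry":0,"rz":0}]'
```

```text
clock: 3.4
tcp_pos: [0.5093, 0.0343, 0.2317]
orientation: [-3.142, -0.002, -0.002]
contact_force: [0.8, 0.1, -0.3]
grip_width: 0.0005
gripper_force: 0.0
clock: 3.9
tcp_pos: [0.5081, 0.21, 0.2316]
orientation: [-3.139, -0.015, -0.0]
contact_force: [-0.2, -0.9, 0.4]
grip_width: 0.0
gripper_force: 0.0
```

```bash
python3 -m jog '[{"fingers":0,"x":0.008,"y":0,"z":0.04,"rx":0,"ry":0,"rz":0},{"fingers":0,"x":0,"y":0,"z":0.04,"rx":0,"ry":0,"rz":0},{"fingers":0,"x":0,"y":0,"z":0.033,"rx":0,"ry":0,"rz":0},{"fingers":0,"x":0,"y":0,"z":0,"rx":0,"ry":0,"rz":0}]'; python3 -m jog '[{"fingers":0,"x":0,"y":0.01,"z":0,"rx":0,"ry":0,"rz":0},{"fingers":0,"x":0,"y":0.01,"z":0,"rx":0,"ry":0,"rz":0},{"fingers":0,"x":0,"y":0.006,"z":0,"rx":0,"ry":0,"rz":0},{"fingers":0,"x":0,"y":0.004,"z":0,"rx":0,"ry":0,"rz":0},{"fingers":0,"x":0,"y":0.004,"z":0,"rx":0,"ry":0,"rz":0},{"fingers":0,"x":0,"y":0.004,"z":0,"rx":0,"ry":0,"rz":0},{"fingers":0,"x":0,"y":0.004,"z":0,"rx":0,"ry":0,"rz":0}]'
python3 - <<'E'
from bench import r
import cv2,numpy as np
p,d=r.grab_frame('side');cv2.imwrite('pics/side1.png',cv2.resize(p[130:300,150:350,::-1],None,fx=3,fy=3))
for t in ['camera','lens_front','cage_left','shutter_top']:
    print(t,[(np.round(q['xyz'],3).tolist(),round(q['score'],2)) for q in r.landmark_of(t,'side')[:2]])
E
```

```text
clock: 4.4
tcp_pos: [0.5156, 0.2026, 0.1162]
orientation: [3.139, 0.0, -0.007]
contact_force: [-0.8, 0.4, 0.9]
grip_width: 0.0
gripper_force: 0.0
clock: 5.28
tcp_pos: [0.5172, 0.1624, 0.1183]
orientation: [-3.142, -0.002, 0.0]
contact_force: [-0.9, -0.2, -0.1]
grip_width: 0.0001
gripper_force: 0.0
camera [([0.517, 0.083, -0.003], 0.77)]
lens_front []
cage_left [([0.633, -0.43, 0.002], 0.63), ([0.514, 0.144, 0.12], 0.56)]
shutter_top [([0.524, 0.042, 0.167], 0.41)]
```

View pics/side1.png

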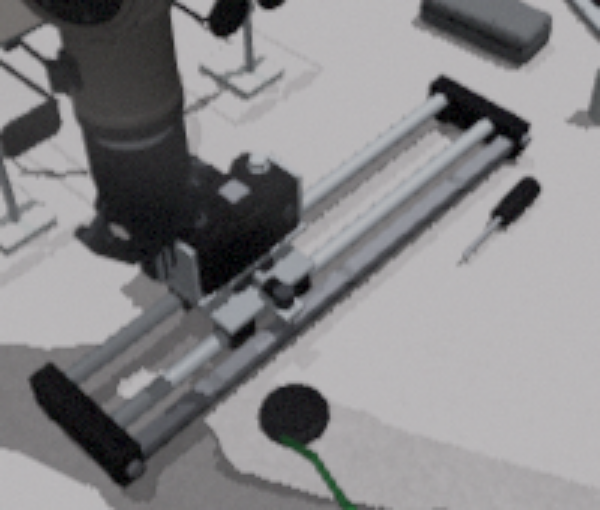

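The finger is close beside the +y cage plate (crop pixel 185,260). Now I push slowly.

```bash
for i in 1 ; do python3 -m jog '[{"fingers":0,"x":0,"y":0.004,"z":0,"rx":0,"ry":0,"rz":0},{"fingers":0,"x":0,"y":0.004,"z":0,"rx":0,"ry":0,"rz":0},{"fingers":0,"x":0,"y":0.004,"z":0,"rx":0,"ry":0,"rz":0},{"fingers":0,"x":0,"y":0.004,"z":0,"rx":0,"ry":0,"rz":0},{"fingers":0,"x":0,"y":0.004,"z":0,"rx":0,"ry":0,"rz":0},{"fingers":0,"x":0,"y":0.004,"z":0,"rx":0,"ry":0,"rz":0},{"fingers":0,"x":0,"y":0.004,"z":0,"rx":0,"ry":0,"rz":0},{"fingers":0,"x":0,"y":0.004,"z":0,"rx":0,"ry":0,"rz":0}]'; done
python3 -m jog '[{"fingers":0,"x":0,"y":0.004,"z":0,"rx":0,"ry":0,"rz":0},{"fingers":0,"x":0,"y":0.004,"z":0,"rx":0,"ry":0,"rz":0},{"fingers":0,"x":0,"y":0.004,"z":0,"rx":0,"ry":0,"rz":0},{"fingers":0,"x":0,"y":0.004,"z":0,"rx":0,"ry":0,"rz":0},{"fingers":0,"x":0,"y":0.004,"z":0,"rx":0,"ry":0,"rz":0},{"fingers":0,"x":0,"y":0.004,"z":0,"rx":0,"ry":0,"rz":0},{"fingers":0,"x":0,"y":0,"z":0,"rx":0,"ry":0,"rz":0}]'
python3 - <<'E'
from bench import r
import numpy as np
for c in ['side','top']:
  r.grab_frame(c)
  for t in ['camera','lens_front','cage_left','cage_right','shutter_top']:
    print(c,t,[(np.round(q['xyz'],3).tolist(),round(q['score'],2)) for q in r.landmark_of(t,c)[:2]])
E
```

```text
clock: 6.52
tcp_pos: [0.5174, 0.1303, 0.1184]
orientation: [-3.141, -0.002, -0.001]
contact_force: [1.3, 3.3, -0.6]
grip_width: -0.0003
gripper_force: 1.5
clock: 7.4
tcp_pos: [0.5166, 0.1053, 0.118]
orientation: [3.14, 0.001, -0.003]
contact_force: [-0.9, -0.3, -0.3]
grip_width: -0.0001
gripper_force: 0.1
side camera [([0.52, 0.024, -0.002], 0.56)]
side lens_front [([0.67, 0.069, -0.0], 0.34)]
side cage_left [([0.52, 0.088, 0.122], 0.63), ([0.46, -0.007, 0.036], 0.62)]
side cage_right [([0.515, -0.034, 0.114], 0.55), ([0.63, -0.431, 0.0], 0.37)]
side shutter_top [([0.525, -0.018, 0.166], 0.6), ([0.758, -0.163, 0.002], 0.42)]
top camera [([0.516, 0.022, -0.003], 0.71)]
top lens_front [([0.675, 0.072, 0.003], 0.68), ([0.597, 0.026, 0.121], 0.55)]
top cage_left [([0.517, -0.041, 0.121], 0.5)]
top cage_right [([0.519, -0.04, 0.12], 0.42)]
top shutter_top [([0.408, -0.182, 0.001], 0.75), ([0.528, -0.02, 0.164], 0.41)]
```

```bash
python3 -m jog '[{"fingers":0,"x":0,"y":0.003,"z":0,"rx":0,"ry":0,"rz":0},{"fingers":0,"x":0,"y":0.003,"z":0,"rx":0,"ry":0,"rz":0},{"fingers":0,"x":0,"y":0.003,"z":0,"rx":0,"ry":0,"rz":0},{"fingers":0,"x":0,"y":0.003,"z":0,"rx":0,"ry":0,"rz":0},{"fingers":0,"x":0,"y":0.003,"z":0,"rx":0,"ry":0,"rz":0},{"fingers":0,"x":0,"y":0.002,"z":0,"rx":0,"ry":0,"rz":0}]'
for i in 1 2 3 4 ; do python3 -m jog '[{"fingers":0,"x":0,"y":0.0015,"z":0,"rx":0,"ry":0,"rz":0}]' | grep -E 'tcp|contact'; done
python3 - <<'E'
from bench import r
import numpy as np
for c in ['side','top']:
  r.grab_frame(c)
  for t in ['camera','lens_front','cage_right','shutter_top','stop_middle','shield_glasses']:
    print(c,t,[(np.round(q['xyz'],3).tolist(),round(q['score'],2)) for q in r.landmark_of(t,c)[:2]])
E
```

```text
clock: 8.75
tcp_pos: [0.5176, 0.0892, 0.1184]
orientation: [3.142, 0.002, 0.001]
contact_force: [1.5, 1.8, -0.7]
grip_width: -0.0
gripper_force: 1.1
tcp_pos: [0.5175, 0.0878, 0.1184]
contact_force: [1.3, 1.7, -0.4]
tcp_pos: [0.5173, 0.0862, 0.1183]
contact_force: [0.4, 0.4, -0.1]
tcp_pos: [0.5169, 0.0844, 0.1182]
contact_force: [0.4, -0.1, -1.2]
tcp_pos: [0.5169, 0.0828, 0.1181]
contact_force: [0.1, 0.5, 0.3]
side camera [([0.52, -0.001, -0.006], 0.81)]
side lens_front [([0.525, -0.043, 0.165], 0.68), ([0.631, -0.427, 0.0], 0.68)]
side cage_right [([0.516, -0.064, 0.119], 0.58)]
side shutter_top [([0.53, -0.044, 0.167], 0.42)]
side stop_middle [([0.459, -0.007, 0.04], 0.66)]
side shield_glasses [([0.753, 0.005, 0.004], 0.97), ([0.213, 0.294, -0.0], 0.88)]
top camera [([0.521, -0.002, 0.001], 0.83), ([0.409, -0.184, 0.002], 0.21)]
top lens_front [([0.599, -0.002, 0.12], 0.54)]
top cage_right [([0.519, -0.066, 0.12], 0.49)]
top shutter_top [([0.529, -0.047, 0.166], 0.43)]
top stop_middle [([0.457, -0.005, 0.03], 0.73)]
top shield_glasses [([0.209, 0.297, -0.002], 0.96), ([0.751, 0.008, 0.0], 0.55)]
```

```bash
for i in 1 2 3 4 5; do python3 -m jog '[{"fingers":0,"x":0,"y":0.001,"z":0,"rx":0,"ry":0,"rz":0},{"fingers":0,"x":0,"y":0,"z":0,"rx":0,"ry":0,"rz":0}]' | grep -E 'tcp|contact'; done
```

```text
tcp_pos: [0.5173, 0.0824, 0.1183]
contact_force: [0.5, -0.2, 0.1]
tcp_pos: [0.5173, 0.0814, 0.1183]
contact_force: [0.4, -0.6, -0.3]
tcp_pos: [0.5173, 0.0804, 0.1183]
contact_force: [0.6, 0.1, -0.4]
tcp_pos: [0.5173, 0.0794, 0.1183]
contact_force: [0.4, -0.7, 0.1]
tcp_pos: [0.5173, 0.0787, 0.1183]
contact_force: [-0.8, 0.8, -1.0]
```

```bash
for i in 1 2 3; do python3 -m jog '[{"fingers":0,"x":0,"y":0.0008,"z":0,"rx":0,"ry":0,"rz":0},{"fingers":0,"x":0,"y":0,"z":0,"rx":0,"ry":0,"rz":0}]' | grep -E 'tcp|contact|gripper_f'; done
```

```text
tcp_pos: [0.5173, 0.0785, 0.1183]
contact_force: [0.1, 3.6, -0.4]
gripper_force: 1.8
tcp_pos: [0.5174, 0.0782, 0.1184]
contact_force: [-0.4, 5.6, -1.6]
gripper_force: 2.8
tcp_pos: [0.5173, 0.0777, 0.1183]
contact_force: [-0.0, 6.4, -1.7]
gripper_force: 3.1
```

Force fell to zero and then rose to 6.4 N, so the roller is in the notch. I back off and go up and over to the release.

```bash
python3 -m jog '[{"fingers":0,"x":0,"y":-0.01,"z":0,"rx":0,"ry":0,"rz":0},{"fingers":0,"x":0,"y":-0.025,"z":0,"rx":0,"ry":0,"rz":0},{"fingers":0,"x":0,"y":0,"z":-0.05,"rx":0,"ry":0,"rz":0},{"fingers":0,"x":0,"y":0,"z":-0.05,"rx":0,"ry":0,"rz":0},{"fingers":0,"x":0,"y":0,"z":0,"rx":0,"ry":0,"rz":0}]'
python3 - <<'E'
from bench import r
import numpy as np
for c in ['side','top']:
 for k in range(3):
  r.grab_frame(c)
  for t in ['camera','shutter_top']:
    print(c,t,[(np.round(q['xyz'],3).tolist(),round(q['score'],2)) for q in r.landmark_of(t,c)[:2]])
E
```

```text
clock: 12.58
tcp_pos: [0.5199, 0.1116, 0.2224]
orientation: [-3.14, -0.001, -0.012]
contact_force: [0.5, -0.0, 0.2]
grip_width: 0.0001
gripper_force: 0.0
side camera [([0.519, -0.001, -0.004], 0.94)]
side shutter_top [([0.527, -0.045, 0.166], 0.41)]
side camera [([0.52, -0.001, -0.004], 0.56)]
side shutter_top [([0.529, -0.047, 0.164], 0.57), ([0.544, 0.005, 0.116], 0.19)]
side camera [([0.519, -0.002, -0.002], 0.8)]
side shutter_top [([0.528, -0.046, 0.164], 0.56)]
top camera [([0.518, -0.004, -0.003], 0.82)]
top shutter_top [([0.527, -0.046, 0.162], 0.4), ([0.518, -0.067, 0.12], 0.26)]
top camera [([0.518, -0.004, 0.001], 0.97)]
top shutter_top [([0.527, -0.048, 0.165], 0.55)]
top camera [([0.514, -0.001, -0.001], 0.66)]
top shutter_top [([0.53, -0.046, 0.161], 0.36)]
```

```bash
python3 -m jog '[{"fingers":0,"x":0.011,"y":0.053,"z":0,"rx":0,"ry":0,"rz":0},{"fingers":0,"x":0,"y":0.053,"z":0,"rx":0,"ry":0,"rz":0},{"fingers":0,"x":0,"y":0.053,"z":0,"rx":0,"ry":0,"rz":0},{"fingers":0,"x":0,"y":0,"z":0.02,"rx":0,"ry":0,"rz":0},{"fingers":0,"x":0,"y":0,"z":0.02,"rx":0,"ry":0,"rz":0},{"fingers":0,"x":0,"y":0,"z":0,"rx":0,"ry":0,"rz":0},{"fingers":0,"x":0,"y":0,"z":0,"rx":0,"ry":0,"rz":0}]'
python3 - <<'E'
from bench import r
import cv2
p,d=r.grab_frame('side');cv2.imwrite('pics/side2.png',cv2.resize(p[100:300,150:350,::-1],None,fx=3,fy=3))
E
```

```text
clock: 14.35
tcp_pos: [0.5289, -0.0477, 0.179]
orientation: [-3.142, -0.003, -0.001]
contact_force: [-0.6, -0.1, 0.2]
grip_width: -0.0002
gripper_force: 0.0
```

View pics/side2.png

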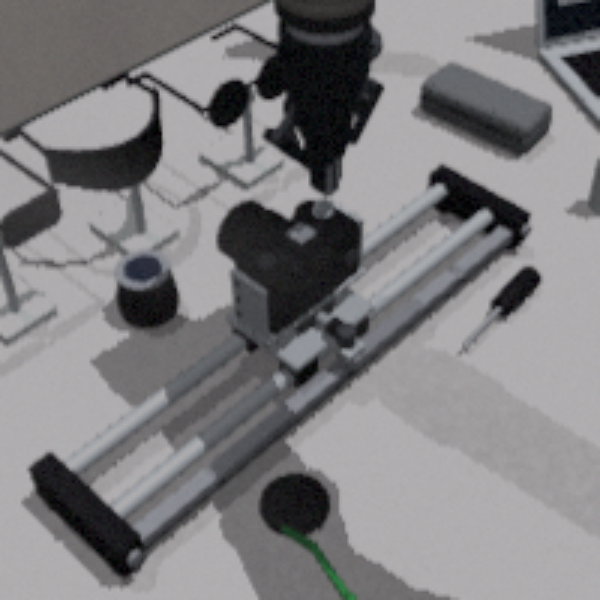

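The closed fingertips hang right above the release button (crop pixel 322,205), and the camera stands in the middle facing the shield pair. Now I press.

```bash
python3 -m jog '[{"fingers":0,"x":0,"y":0,"z":0.008,"rx":0,"ry":0,"rz":0},{"fingers":0,"x":0,"y":0,"z":0.005,"rx":0,"ry":0,"rz":0},{"fingers":0,"x":0,"y":0,"z":0,"rx":0,"ry":0,"rz":0}]'
for i in 1 2 3 4 5 6 ; do python3 -m jog '[{"fingers":0,"x":0,"y":0,"z":0.001,"rx":0,"ry":0,"rz":0},{"fingers":0,"x":0,"y":0,"z":0,"rx":0,"ry":0,"rz":0}]' | grep -E 'tcp|contact'; done
```

```text
clock: 14.78
tcp_pos: [0.5281, -0.0478, 0.1648]
orientation: [3.142, 0.002, -0.002]
contact_force: [0.2, 0.7, 0.2]
grip_width: 0.0001
gripper_force: 0.0
tcp_pos: [0.5286, -0.0479, 0.1644]
contact_force: [0.3, 0.2, 0.4]
tcp_pos: [0.5285, -0.0479, 0.1633]
contact_force: [-0.6, 0.2, 0.4]
tcp_pos: [0.5285, -0.0479, 0.1624]
contact_force: [-1.0, -0.3, 3.0]
tcp_pos: [0.5285, -0.0479, 0.1614]
contact_force: [-0.0, 0.1, 2.9]
tcp_pos: [0.5286, -0.0479, 0.1604]
contact_force: [-0.9, -0.1, 2.2]
tcp_pos: [0.5286, -0.0479, 0.16]
contact_force: [-3.9, 0.3, 9.2]
```

Fully down: z is 0.160 m and the force has risen to 9 N at the end stop. I hold briefly, then release.

```bash
python3 -m jog '[{"fingers":0,"x":0,"y":0,"z":0,"rx":0,"ry":0,"rz":0},{"fingers":0,"x":0,"y":0,"z":-0.01,"rx":0,"ry":0,"rz":0},{"fingers":0,"x":0,"y":0,"z":-0.03,"rx":0,"ry":0,"rz":0},{"fingers":0,"x":0,"y":0,"z":-0.04,"rx":0,"ry":0,"rz":0},{"fingers":0,"x":0,"y":0,"z":0,"rx":0,"ry":0,"rz":0},{"fingers":0,"x":0,"y":0,"z":0,"rx":0,"ry":0,"rz":0},{"fingers":0,"x":0,"y":0,"z":0,"rx":0,"ry":0,"rz":0}]'
python3 - <<'E'
from bench import r
import numpy as np
for c in ['side','top']:
  r.grab_frame(c)
  for t in ['camera','shutter_top','cage_left']:
    print(c,t,[(np.round(q['xyz'],3).tolist(),round(q['score'],2)) for q in r.landmark_of(t,c)[:2]])
E
```

```text
clock: 17.15
tcp_pos: [0.5277, -0.0479, 0.2381]
orientation: [-3.142, -0.002, 0.004]
contact_force: [-0.4, -1.1, -0.3]
grip_width: -0.0
gripper_force: 0.0
side camera [([0.519, -0.001, -0.003], 0.72)]
side shutter_top [([0.527, -0.045, 0.167], 0.38)]
side cage_left [([0.519, 0.061, 0.12], 0.72)]
top camera [([0.517, -0.005, -0.004], 0.63)]
top shutter_top []
top cage_left [([0.52, 0.06, 0.122], 0.51)]
```

```bash
python3 -c "
from bench import r
print(r.hand_in())"
```

```text
the job is handed in; nothing more can be done
None
```

I pushed the camera into the middle click stop facing the wraparound sunglasses, pressed the shutter release fully down and let it come up, then handed the job in at about 17 s; the hand-in gave no verdict.

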